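# Stopper one flask, poise the pipette over the other

## Robot

A 6-joint arm with a two-finger parallel gripper is mounted at the origin on the work surface. World frame = base frame: x ahead of the robot, y to its left, z up, the work surface at z = 0. Lengths are in m, angles in degrees, forces in N, time in s.
With the tool pointing down it reaches from about 0.4 to 0.825 m from the base axis. Payload 7 kg.
Tool frame: the origin (TCP) lies at the very end of the fingers, on their centre line; the grasp point (between the pads) lies 19 mm behind it; z points along the fingers, y is the line along which they close (so a half turn about z gives the same grasp; the last joint's range is limited). The gripper opens to 88 mm and grips with 3 to 60 N. Pads are 19 mm wide; open, the fingers measure 130 mm over their backs; the gripper's body (78 mm by 193 mm) begins 47 mm behind the grasp point.
Start: joints at [-48.295, 20.546, 0.682, 0, -70.136, -16.507], TCP at [0.287, -0.611, 0.227] pointing down, gripper open.
Joint ranges: [-176.03, 176.03], [-82.01, 121.73], [-58.28, 71.71], [-173.87, 95.51], [-174.79, -0.11], [-173.66, 173.66]. Speed limits (degrees/s): [136.94, 136.94, 172.46, 180, 180, 180].

## Interface

Orientations are given as [roll, pitch, yaw] about the fixed x, y, z axes, in that order (R = Rz(yaw) Ry(pitch) Rx(roll)).
In Python, from plant import ctrl, viewer gives the robot as it stands.
- The arm moves only by the tool servo_tool, never from a script. Its argument "rows" is a list of rows, each a list of 6 numbers: the shift along the world's x, y, z in mm, then the turn, a rotation vector about the world's x, y, z in degrees. A call has 1 to 5 rows; each row shifts and turns the commanded pose from where the row before left it; what a row does not reach is not made up. A row lasts 1/12 s, in which the tool goes at most 41.7 mm and 7.16 degrees, less where a joint would pass 70% of its speed; a pose out of reach is approached as far as the arm can. A call is refused whole if a number of a shift passes 41.7 or a number of a turn 7.16, either way. A call with a gripper value outside its range is refused whole. "fingers" is the finger opening in mm, from 0 to 87.6, set as the call begins (left out, the last holds). The fingers move at their own pace and stop on an object; the grip force is fixed at half the most. Time passes only in rows, so rows that do not move let the fingers close. It gives the time, the measured TCP pose, the force and the opening at its end, in the units of the state.
- ctrl.get_obs(): the state, without advancing time (a new reading comes with each control period).
- viewer.snapshot(name): name is "scene" or "top" or "wrist"; returns (picture, depth): 480x640x3 uint8, red, green, blue; 480x640 float32, m along the optical axis (not along the pixel's ray), 0 where there is no reading.
- viewer.calibration(name): a dict with "fx", "fy", "cx", "cy" (pixels), "origin" and "rotation" of the camera in the world. Camera axes: x right, y up, looking along -z (the intrinsics and any distortion apply to the point x, -y, -z); pixel columns grow to the right and rows downward; lengths in m; the calibration is good to about 2 mm. The wrist camera is an equidistant fisheye: a pixel r from the principal point sees the ray r / f radians off the axis. A picture is of the moment at which its call begins: read the wrist's pose just before it. calibration takes no time and is no camera call; for the wrist camera it gives the pose at the moment of the call.
- ctrl.close_job(): hands the job in, once; it reports no verdict.
The state is a dict: "clock": time; "joint_pos": joint angles; "qvel": joint speeds; "tau": joint torques, N m; "tool_pos": TCP position; "orientation": TCP orientation; "force": force on the tool from outside, world axes, zero at the start; "moment": the same for the moment, N m; "opening": finger opening in m.
Only numpy, scipy, OpenCV 4.12 (cv2) and the standard library are available. Lean on these libraries where they do the work, as an engineer would, in place of code of your own. Each camera call takes 0.05 s, during which the arm holds its last target. There are 200 camera calls.

## Task

Two open conical flasks stand beside the test-tube rack: close the large one with the stopper that fits it, pushed fully home and let go, so that nothing can drip into it. Then lift the pipette out of its stand, carry it upright over the rack without touching the tubes, and finish still holding it, steady and upright, with its tip centred over the mouth of the small flask and about 10 mm above it, touching neither flask. Leave the small stopper and the other things on the bench alone, and don't shove the flasks about.

Things in the scene. Friction and masses are not known exactly. Their poses are not given: they have to be found in the camera images.
- flask_large_mouth (a point): Centre of the mouth, level with the rim, of the large amber glass conical flask, which stands loose on the bench (about 0.3 kg): 140 high, 87 across the base, straight neck 45 outside and 38 inside over the top 45 mm. z is the flask's upward axis.
- flask_small_mouth (a point): Centre of the mouth, level with the rim, of the small amber glass conical flask, which stands loose on the bench (0.16 kg): 105 high, 66 across the base, neck 30 outside and 24 inside over the top 37 mm. z is the flask's upward axis.
- stopper_large_center (a point): Half-way up the large black rubber stopper, which stands loose on the bench on its plug, 57 high: from below, plug 32 across and 24 long, flange 46 across and 5 thick (comes to rest on the flask's rim), round upright knob 22 across and 28 tall, to grip. The point lies 28.5 above the plug's foot, so 4.5 above the underside of the flange. z runs from plug to knob.
- stopper_small_center (a point): Half-way up the small black rubber stopper, same shape, 46 high: plug 20 across and 18 long, flange 32 across and 4 thick, knob 16 across and 24 tall. It is not needed: leave it where it stands.
- pipette_grip (a point): Centre of the pipette's grip. The pipette (about 60 g) hangs upright and loose in the middle hole of its stand. The grip is an upright square grey bar 16 x 16 and 55 tall (27.5 above and below this point); x and y are square to its sides, z up along the pipette. Directly under the grip is a collar 28 across and 5 thick that rests on the stand. A black button, 5 tall, sits on top.
- pipette_tip (a point): The lowest end of the pipette's thin glass tip, on the pipette's axis, 132.5 straight below the centre of the grip. Between tip and collar the glass is at most 16 across.
- stand: The pipette stand, fixed to the bench: a white plate 70 (x) x 130 (y) with its top 117 above the bench, on two side walls. Origin on the bench under the middle hole. The pipette must be lifted at least 105 straight up before it moves sideways.
- rack: Yellow rack of eight glass tubes, fixed to the bench between the stand and the flasks: 160 (x) x 70 (y), tubes up to 131 high. Origin on the bench under its centre.
- dishes: Bystander, loose: stack of three small petri dishes, 57 across, 34 high. Origin at the underside, centre.
- beaker: Bystander, loose: glass beaker, 60 across, 70 high. Origin at the underside, centre.
- bulb: Bystander, loose: blue pipette bulb lying down, about 105 long, 50 high. Origin at the underside, near its middle.
- jar: Bystander, loose: amber jar with a cap, 60 across, 90 high. Origin at the underside, centre.
- tipbox: Bystander, loose: box of pipette tips, 80 x 115 x 57 high. Origin at the underside, centre.
- timer: Bystander, loose: bench timer, 60 x 75 x 30 high. Origin at the underside, centre.

How it is judged:
By the outcome, as a careful person would: the job done as asked, in the order asked, and still so for the second after the job is handed in, while the arm keeps its last pose, push and grip.
It also fails if it takes over 69 s, if anything falls off the work surface, if the arm or the gripper's body presses on something with over 40 N, if the wrist force passes 120 N, or if a joint passes its speed limit or range.

## Working session

There is one attempt and no reset: what is moved stays moved. The work goes in short steps, Python scripts to look and compute and a tool call to move; the robot and the scene stay as the last step left them, time stands still between calls to the robot, and variables do not carry over. Pictures are saved under pics/ and viewed, on a budget of 10 in all, crops included, one or two more only if the job needs it, and the job is handed in when it is done.

Besides the shell and the picture viewer there is one more tool, called after "Call:" as name(argument=value, ...), one argument or row to a line, values as JSON. servo_tool: Moves the arm, as the interface text tells. Its arguments: {"type":"object","properties":{"rows":{"type":"array","items":{"type":"array","items":{"type":"number"}}},"fingers":{"type":"number"}},"required":["rows"]}

```bash
ls; mkdir -p pics
cat > h.py <<'E'
import numpy as np, cv2
from plant import ctrl, viewer
def shot(n,save=None):
    c=viewer.calibration(n); p,d=viewer.snapshot(n)
    np.savez(f'{n}.npz',p=p,d=d,**{k:np.array(v) for k,v in c.items() if not isinstance(v,(dict,str))})
    if save: cv2.imwrite(f'pics/{save}.png',p[:,:,::-1])
    return p,d,c
def ray(c,u,v,fish=False):
    x=(np.asarray(u,float)-c['cx'])/c['fx']; y=(np.asarray(v,float)-c['cy'])/c['fy']
    if fish:
        r=np.hypot(x,y)+1e-12; s=np.sin(r)/r; d=np.stack([x*s,-y*s,-np.cos(r)],-1)
    else: d=np.stack([x,-y,-np.ones_like(x)],-1)
    return d@np.array(c['rotation']).T
def onplane(c,u,v,z,fish=False):
    d=ray(c,u,v,fish); o=np.array(c['origin']); return o+d*((z-o[2])/d[...,2])[...,None]
def cloud(c,d,fish=False):
    v,u=np.mgrid[:d.shape[0],:d.shape[1]]
    x=ray(c,u,v,fish)@np.array(c['rotation']); k=d/-x[...,2]
    return np.array(c['origin'])+(x*k[...,None])@np.array(c['rotation']).T
E
python3 - <<'E'
from h import *
for n in ('scene','top'):
    p,d,c=shot(n,n+'0'); print(n,c)
print(ctrl.get_obs())
E
```

```text
pics
scene {'fx': 470.1102387302752, 'fy': 470.1102387302752, 'cx': 326.55484856045706, 'cy': 235.8802782007724, 'origin': array([ 1.2306076 , -0.54707367,  0.84368714]), 'rotation': array([46.79957945, -0.23531272, 52.91814626])}
top {'fx': 447.90374813952855, 'fy': 447.90374813952855, 'cx': 318.882693808357, 'cy': 243.26895326245557, 'origin': array([ 0.50954344, -0.09477727,  1.13353046]), 'rotation': array([  5.54379791,   2.18322   , -91.18605904])}
{'clock': 0.1, 'joint_pos': array([-4.82968292e+01,  2.05875610e+01,  6.38962209e-01, -1.76819086e-02,
       -7.01344788e+01, -1.65062332e+01]), 'qvel': array([ 0.03536348, -0.0152661 ,  0.13548823,  0.08803934,  0.13007276,
       -0.03579312]), 'tau': array([-3.85595748e-03, -5.84161484e+01,  2.93750399e+01,  7.01546386e+00,
        1.02156086e-02, -6.72681563e-05]), 'tool_pos': array([ 0.28715549, -0.61039868,  0.22571348]), 'orientation': array([ 1.79915623e+02, -7.66820994e-03, -1.54809077e+02]), 'force': array([ 0.35391039, -0.01247835,  0.39419477]), 'moment': array([ 0.03426252, -0.03727201,  0.05548845]), 'opening': 0.08789859646102749}
```

```bash
python3 - <<'E'
s=open('h.py').read()
s=s.replace("from plant import","from scipy.spatial.transform import Rotation as R\nfrom plant import")
s=s.replace("    c=viewer.calibration(n); p","    c=dict(viewer.calibration(n)); c['rotation']=R.from_euler('xyz',c['rotation'],degrees=True).as_matrix(); p")
s+='''
def load(n):
    z=np.load(f'{n}.npz'); c={k:z[k] for k in z.files}
    return z['p'],z['d'],c
'''
open('h.py','w').write(s)
E
python3 - <<'E'
from h import *
for n in ('top','scene'):
    z=dict(np.load(n+'.npz')); z['rotation']=R.from_euler('xyz',z['rotation'],degrees=True).as_matrix(); np.savez(n+'.npz',**z)
    p,d,c=load(n); P=cloud(c,d); print(n,(d>0).mean(),P[::80,::80,2].round(3))
E
```

```text
top 0.9960970052083333 [[-0.242 -0.412 -0.426 -0.449 -0.475 -0.49  -0.512 -0.532]
 [-0.24  -0.51  -0.751 -0.746 -0.748 -0.754 -0.737 -0.754]
 [-0.     0.087  0.102  0.007  0.076  0.076  0.003  0.004]
 [ 0.056  0.001  0.001 -0.002  0.001  0.108  0.001 -0.003]
 [ 0.     0.002  0.001  0.046  0.059  0.002 -0.002  0.168]
 [ 0.002  0.004  0.002 -0.003  0.     0.003  0.001  0.   ]]
scene 0.9961067708333333 [[ 0.648  0.616  0.311  0.517  0.124  0.199  0.152  0.195]
 [-0.001 -0.029 -0.131  0.295  0.005  0.002 -0.207 -0.058]
 [ 0.356  0.002 -0.002  0.013  0.002 -0.     0.034  0.002]
 [ 0.     0.171  0.001  0.001  0.016 -0.002  0.078  0.089]
 [ 0.188  0.121 -0.002 -0.002 -0.001  0.073 -0.001 -0.551]
 [ 0.044 -0.     0.002  0.083  0.005 -0.75  -0.744 -0.747]]
```

View pics/top0.png

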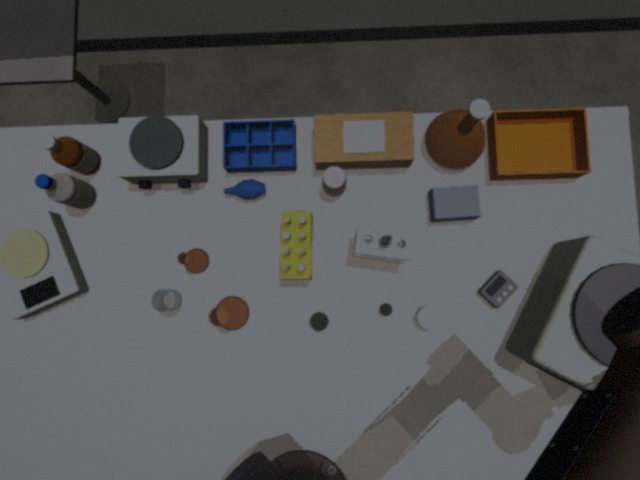

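View pics/scene0.png

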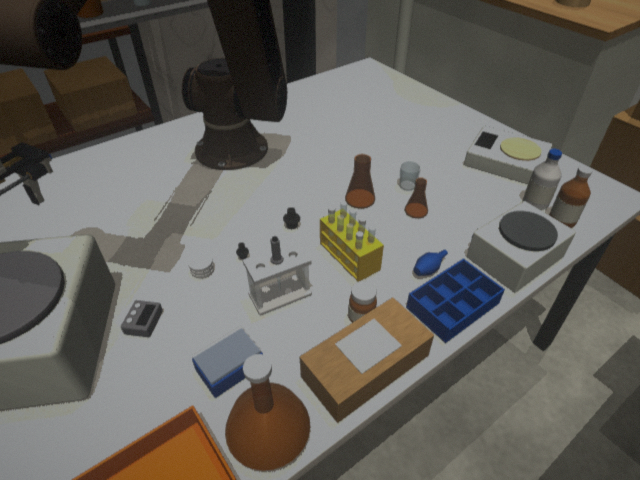

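The top view shows the large flask base near (232,313), the small flask near (197,261), and the large stopper at (319,321). The small stopper is at (386,310), the stand at (383,243) and the rack at (296,245). The scene view agrees. Next I'll measure from the depth clouds.

Run:
```python
from h import *
C={}
for n in ('top','scene'):
    p,d,c=load(n); P=cloud(c,d); P[d<=0]=np.nan; C[n]=(P,p)
P,p=C['top']
# approx seeds from top pixels (mean xy) 
seeds=dict(large=(233,313),small=(197,261),stopL=(319,321),stopS=(386,310),pip=(385,241),rack=(296,245),beaker=(172,299),dishes=(424,318))
for k,(u,v) in seeds.items():
    print(k,P[v-2:v+3,u-2:u+3].reshape(-1,3).mean(0).round(3))
def circ(Q,r0=None):
    A=np.c_[2*Q[:,:2],np.ones(len(Q))]; s=np.linalg.lstsq(A,(Q[:,:2]**2).sum(1),rcond=None)[0]
    return s[:2],np.sqrt(s[2]+s[:2]@s[:2])
for k,zs in dict(large=(.08,.1,.11,.13,.145),small=(.06,.075,.09,.11),stopL=(.02,.026,.036,.05,.06),stopS=(.01,.02,.03,.05),pip=(.11,.118,.125,.14,.15,.16,.17,.18,.19)).items():
    s=P[seeds[k][1],seeds[k][0]]
    for n in C:
        Q=C[n][0].reshape(-1,3)
        for a,b in zip(zs,zs[1:]):
            m=(np.hypot(*(Q[:,:2]-s[:2]).T)<.06)&(Q[:,2]>a)&(Q[:,2]<b); q=Q[m]
            if len(q)>5: print(k,n,a,b,len(q),q.min(0).round(3),q.max(0).round(3),np.median(q,0).round(3),*[np.round(x,3) for x in circ(q)])
```

```text
large [0.454 0.146 0.091]
small [0.579 0.242 0.054]
stopL [ 0.429 -0.052  0.058]
stopS [ 0.452 -0.213  0.047]
pip [ 0.605 -0.202  0.174]
rack [ 0.609 -0.003  0.09 ]
beaker [0.488 0.312 0.031]
dishes [ 0.43  -0.304  0.036]
large top 0.08 0.1 104 [0.426 0.143 0.08 ] [0.475 0.188 0.1  ] [0.455 0.152 0.089] [0.45  0.167] 0.023
large top 0.1 0.11 37 [0.43  0.146 0.1  ] [0.471 0.189 0.11 ] [0.449 0.178 0.105] [0.45  0.167] 0.021
large top 0.11 0.13 86 [0.431 0.146 0.11 ] [0.472 0.188 0.13 ] [0.45  0.166 0.12 ] [0.45  0.167] 0.021
large top 0.13 0.145 136 [0.428 0.146 0.13 ] [0.472 0.19  0.144] [0.449 0.17  0.14 ] [0.45  0.168] 0.021
large scene 0.08 0.1 126 [0.433 0.139 0.08 ] [0.477 0.183 0.1  ] [0.466 0.151 0.089] [0.451 0.165] 0.022
large scene 0.1 0.11 47 [0.443 0.142 0.1  ] [0.473 0.175 0.11 ] [0.464 0.153 0.105] [0.45  0.165] 0.021
large scene 0.11 0.13 158 [0.428 0.143 0.11 ] [0.475 0.187 0.13 ] [0.459 0.16  0.121] [0.45  0.166] 0.021
large scene 0.13 0.145 120 [0.425 0.141 0.13 ] [0.473 0.19  0.143] [0.45  0.165 0.136] [0.45  0.165] 0.021
small top 0.06 0.075 59 [0.567 0.243 0.06 ]
[... 2974 characters left out ...]
6 -0.201] 0.035
pip scene 0.125 0.14 47 [ 0.603 -0.218  0.125] [ 0.62  -0.203  0.14 ] [ 0.616 -0.212  0.133] [ 0.611 -0.209] 0.008
pip scene 0.14 0.15 29 [ 0.601 -0.218  0.142] [ 0.62  -0.202  0.149] [ 0.616 -0.212  0.145] [ 0.609 -0.208] 0.009
pip scene 0.15 0.16 29 [ 0.602 -0.218  0.15 ] [ 0.619 -0.204  0.16 ] [ 0.616 -0.213  0.155] [ 0.61  -0.209] 0.008
pip scene 0.16 0.17 30 [ 0.604 -0.218  0.16 ] [ 0.62  -0.203  0.17 ] [ 0.616 -0.211  0.165] [ 0.611 -0.209] 0.008
pip scene 0.17 0.18 43 [ 0.601 -0.218  0.17 ] [ 0.62  -0.203  0.18 ] [ 0.615 -0.212  0.176] [ 0.611 -0.21 ] 0.007
pip scene 0.18 0.19 21 [ 0.605 -0.214  0.18 ] [ 0.616 -0.203  0.183] [ 0.611 -0.209  0.181] [ 0.61  -0.209] 0.005
```

Positions agree to about 3 mm between views: large mouth (0.450, 0.166), small mouth (0.583, 0.258), large stopper (0.427, -0.051), pipette (0.610, -0.207). I'll now move in above the large stopper.

Call:
servo_tool(
  rows=[
    [0,40,0,0,0,0],
    [0,40,0,0,0,0],
    [0,40,0,0,0,0],
    [0,40,0,0,0,0],
    [0,40,0,0,0,0],
  ],
)

```text
clock: 0.52
tool_pos: [0.2867, -0.409, 0.2259]
orientation: [179.9, -0.0, -154.8]
force: [1.1, 2.5, 0.3]
opening: 0.0877
```

Call:
servo_tool(
  rows=[
    [20,35,-4,0,0,0],
    [20,35,-4,0,0,0],
    [20,35,-4,0,0,0],
    [20,35,-4,0,0,0],
    [20,35,-4,0,0,0],
  ],
)

```text
clock: 0.93
tool_pos: [0.3876, -0.2339, 0.2065]
orientation: [-180.0, 0.0, -154.8]
force: [1.7, 0.3, 0.2]
opening: 0.0878
```

Call:
servo_tool(
  rows=[
    [8,36,-8,0,0,0],
    [8,36,-8,0,0,0],
    [8,36,-8,0,0,0],
    [8,36,-8,0,0,0],
    [8,36,-8,0,0,0],
  ],
)

```text
clock: 1.35
tool_pos: [0.4271, -0.0539, 0.1663]
orientation: [180.0, 0.0, -154.8]
force: [0.7, 0.1, 0.7]
opening: 0.0873
```

Run:
```python
from h import *
p,d,c=shot('wrist','w1'); o=ctrl.get_obs(); print(o['clock'],o['tool_pos'],o['orientation'],o['joint_pos'].round(1),c['origin'],c['fx'])
P=cloud(c,d,True); P[d<=0]=np.nan
Q=P.reshape(-1,3)
for (x,y,a,b,r) in [(.427,-.052,.05,.062,.03),(.427,-.052,.024,.034,.035)]:
    m=(np.hypot(Q[:,0]-x,Q[:,1]-y)<r)&(Q[:,2]>a)&(Q[:,2]<b); q=Q[m]
    if len(q): print(len(q),q.min(0).round(4),q.max(0).round(4),((q.min(0)+q.max(0))/2).round(4))
# stand yaw
for n in('top','scene'):
    p,d,c=load(n); Q=cloud(c,d).reshape(-1,3); m=(abs(Q[:,0]-.608)<.08)&(abs(Q[:,1]+.205)<.1)&(abs(Q[:,2]-.117)<.006)
    print(cv2.minAreaRect((Q[m][:,:2]*1000).astype(np.float32)))
```

```text
1.4 [ 0.42844793 -0.04975572  0.16514088] [ 1.79952344e+02  3.63169923e-02 -1.54701879e+02] [ 19.7   0.1 -33.6  -0.1 -56.3 -84.4] [ 0.36353897 -0.08373858  0.3243953 ] 371.64829954431775
657 [ 0.4156 -0.0622  0.05  ] [ 0.4365 -0.0405  0.0588] [ 0.4261 -0.0513  0.0544]
1576 [ 0.4036 -0.0738  0.025 ] [ 0.4492 -0.0284  0.0339] [ 0.4264 -0.0511  0.0294]
((609.43994140625, -206.10997009277344), (130.410888671875, 70.53619384765625), 80.96900939941406)
((609.4071655273438, -208.57574462890625), (131.86927795410156, 74.62590026855469), 79.74544525146484)
```

The wrist depth puts the stopper at (0.4262, -0.0512). I'll descend, with the fingertips stopping just above the flange (z≈33), and close.

Call:
servo_tool(
  rows=[
    [-2,-1,-30,0,0,0],
    [0,0,-35,0,0,0],
    [0,0,-35,0,0,0],
    [0,0,-25,0,0,0],
    [0,0,-7,0,0,0],
  ],
  fingers=80,
)

```text
clock: 1.82
tool_pos: [0.4226, -0.0574, 0.0312]
orientation: [179.9, -0.4, -154.8]
force: [-0.9, -0.1, -0.3]
opening: 0.0803
```

Call:
servo_tool(
  rows=[
    [0,0,0,0,0,0],
    [0,0,0,0,0,0],
    [0,0,0,0,0,0],
    [0,0,0,0,0,0],
    [0,0,0,0,0,0],
  ],
  fingers=10,
)

```text
clock: 2.23
tool_pos: [0.4263, -0.0565, 0.0359]
orientation: [-180.0, 0.2, -154.8]
force: [-0.0, 0.0, -0.1]
opening: 0.052
```

Call:
servo_tool(
  rows=[
    [0,0,0,0,0,0],
    [0,0,0,0,0,0],
    [0,0,0,0,0,0],
    [0,0,0,0,0,0],
    [0,0,0,0,0,0],
  ],
)

```text
clock: 2.65
tool_pos: [0.4254, -0.0567, 0.0346]
orientation: [-180.0, 0.0, -154.8]
force: [-0.2, -0.5, 1.7]
opening: 0.0212
```

Gripped: the opening is 21.2 mm on a 22 mm knob. I had measured before the arm settled, so the grasp is about 3 mm off-centre along the pads. That's harmless, but I'll wait for it to settle from now on. Lifting and checking.

Call:
servo_tool(
  rows=[
    [0,0,10,0,0,0],
    [0,0,35,0,0,0],
    [0,0,40,0,0,0],
    [0,0,40,0,0,0],
    [0,0,40,0,0,0],
  ],
)

```text
clock: 3.07
tool_pos: [0.4246, -0.057, 0.2014]
orientation: [180.0, -0.0, -154.8]
force: [2.1, 0.1, -1.8]
opening: 0.0215
```

Call:
servo_tool(
  rows=[
    [5,40,10,0,0,0],
    [5,40,0,0,0,0],
    [5,40,0,0,0,0],
    [5,40,0,0,0,0],
    [5,20,0,0,0,0],
  ],
)

```text
clock: 3.48
tool_pos: [0.4505, 0.1266, 0.2098]
orientation: [180.0, 0.1, -154.7]
force: [1.8, -0.2, -0.1]
opening: 0.0212
```

Call:
servo_tool(
  rows=[
    [0,0,0,0,0,0],
    [0,0,0,0,0,0],
    [0,0,0,0,0,0],
    [0,0,0,0,0,0],
    [0,0,0,0,0,0],
  ],
)

```text
clock: 3.9
tool_pos: [0.4502, 0.1223, 0.2095]
orientation: [-180.0, -0.0, -154.9]
force: [0.5, 0.7, 0.3]
opening: 0.0213
```

Run:
```python
from h import *
o=ctrl.get_obs(); print(o['clock'],o['tool_pos'],o['orientation'],o['force'],o['opening'])
for n in ('wrist','scene','top'):
    p,d,c=shot(n,n+'2'); P=cloud(c,d,n=='wrist'); P[d<=0]=np.nan; Q=P.reshape(-1,3)
    def rep(t,x,y,r,a,b):
        q=Q[(np.hypot(Q[:,0]-x,Q[:,1]-y)<r)&(Q[:,2]>a)&(Q[:,2]<b)]
        if len(q)>8: print(n,t,len(q),q.min(0).round(4),q.max(0).round(4),'mid',((q.min(0)+q.max(0))/2).round(4)[:2])
    rep('rim',.45,.166,.035,.133,.145)
    t=o['tool_pos']
    for a in (-30,-20,-10,-5): rep(f'st{a}',t[0],t[1],.04,t[2]+a/1e3-.005,t[2]+a/1e3+.003)
```

```text
3.9 [0.45017481 0.12231997 0.20953217] [-1.79999785e+02 -7.62776174e-03 -1.54871650e+02] [0.49477219 0.69644406 0.25644772] 0.021328186731361855
wrist rim 505 [0.4269 0.145  0.133 ] [0.4484 0.1833 0.1419] mid [0.4376 0.1641]
wrist st-10 147 [0.4298 0.1014 0.1994] [0.4527 0.1365 0.2025] mid [0.4413 0.119 ]
wrist st-5 2002 [0.4297 0.1014 0.1997] [0.4582 0.1374 0.2074] mid [0.444  0.1194]
scene rim 89 [0.4264 0.1424 0.133 ] [0.4725 0.187  0.1427] mid [0.4495 0.1647]
scene st-30 23 [0.4496 0.1082 0.1755] [0.4683 0.1297 0.1825] mid [0.459 0.119]
scene st-20 33 [0.4497 0.1061 0.1846] [0.4695 0.1309 0.1925] mid [0.4596 0.1185]
scene st-10 33 [0.4404 0.0992 0.1976] [0.4754 0.1396 0.2025] mid [0.4579 0.1194]
scene st-5 86 [0.4443 0.0977 0.2   ] [0.4767 0.1427 0.2073] mid [0.4605 0.1202]
```

View pics/wrist2.png

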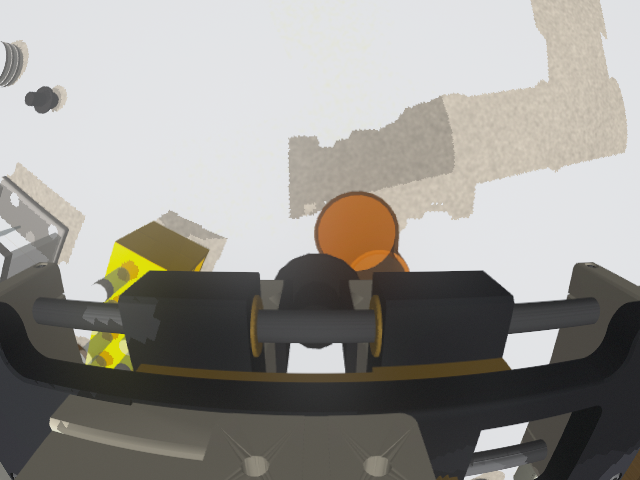

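The wrist view shows the stopper held upright, with its flange at about (318,300). The flask is at (357,232), with its mouth partly hidden by the finger. I'll fit fixed-radius circles to the flange and rim.

Run:
```python
from h import *
from scipy.optimize import least_squares
from scipy.spatial import ConvexHull
def fit(q,r,g,cam):
    h=q[ConvexHull(q[:,:2]).vertices][:,:2]
    for i in range(2):
        s=least_squares(lambda c:np.hypot(*(h-c).T)-r,g,loss='soft_l1',f_scale=.0007).x
        h=h[abs(np.hypot(*(h-s).T)-r)<.004]
    return s.round(4),len(h)
for n in('wrist','scene'):
    p,d,c=load(n); P=cloud(c,d,n=='wrist'); P[d<=0]=np.nan; Q=P.reshape(-1,3); cam=c['origin'][:2]
    for t,x,y,R0,a,b,r in(('rim',.45,.166,.030,.136,.145,.0225),('fl',.453,.121,.0275,.1985,.2075,.023)):
        q=Q[(np.hypot(Q[:,0]-x,Q[:,1]-y)<R0)&(Q[:,2]>a)&(Q[:,2]<b)]
        print(n,t,len(q),np.median(q[:,2]),fit(q,r,(x,y),cam))
p,d,c=load('scene'); cv2.imwrite('pics/s2c.png',cv2.resize(p[100:260,280:480,::-1],(800,640))[:600])
```

```text
wrist rim 442 0.1397228920883775 (array([0.4494, 0.1674]), 23)
wrist fl 2004 0.2040346387274893 (array([0.4527, 0.1242]), 21)
scene rim 58 0.13923867304252718 (array([0.4497, 0.1647]), 19)
scene fl 87 0.20370857685366317 (array([0.4535, 0.1213]), 11)
```

View pics/s2c.png

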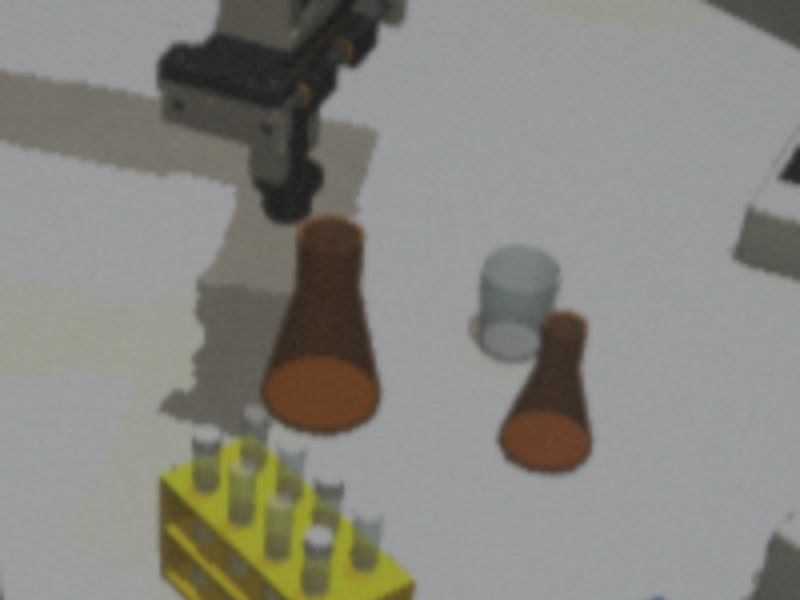

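Both views agree on the shift: (-3.5, +43.3) mm, then 59 mm down. The scene crop shows the stopper clean and upright next to the large flask's mouth. I'll move laterally, settle, and insert slowly.

Call:
servo_tool(
  rows=[
    [-2,20,0,0,0,0],
    [-1.5,23.3,0,0,0,0],
    [0,0,0,0,0,0],
    [0,0,0,0,0,0],
    [0,0,0,0,0,0],
  ],
)

```text
clock: 4.47
tool_pos: [0.4467, 0.1662, 0.2095]
orientation: [-180.0, -0.0, -154.8]
force: [0.6, -1.1, 0.1]
opening: 0.0215
```

Call:
servo_tool(
  rows=[
    [0,0,-10,0,0,0],
    [0,0,-12,0,0,0],
    [0,0,-8,0,0,0],
    [0,0,-5,0,0,0],
    [0,0,-4,0,0,0],
  ],
)

```text
clock: 4.88
tool_pos: [0.4466, 0.1659, 0.1696]
orientation: [-180.0, -0.1, -154.8]
force: [0.4, -0.2, -1.3]
opening: 0.021
```

Call:
servo_tool(
  rows=[
    [0,0,-3,0,0,0],
    [0,0,-3,0,0,0],
    [0,0,-3,0,0,0],
    [0,0,0,0,0,0],
    [0,0,0,0,0,0],
  ],
)

```text
clock: 5.3
tool_pos: [0.4469, 0.1666, 0.1616]
orientation: [-180.0, 0.0, -154.8]
force: [-0.4, 0.4, -0.3]
opening: 0.0214
```

The plug is about 13 mm in with no contact force; continuing.

Call:
servo_tool(
  rows=[
    [0,0,-3,0,0,0],
    [0,0,-3,0,0,0],
    [0,0,-2,0,0,0],
    [0,0,0,0,0,0],
    [0,0,0,0,0,0],
  ],
)

```text
clock: 5.72
tool_pos: [0.4468, 0.1665, 0.1534]
orientation: [-180.0, -0.0, -154.8]
force: [-0.1, -0.3, -0.4]
opening: 0.0212
```

Call:
servo_tool(
  rows=[
    [0,0,-1,0,0,0],
    [0,0,-1,0,0,0],
    [0,0,-1,0,0,0],
    [0,0,0,0,0,0],
    [0,0,0,0,0,0],
  ],
)

```text
clock: 6.13
tool_pos: [0.447, 0.1666, 0.1508]
orientation: [180.0, 0.0, -154.8]
force: [-1.2, 0.1, 1.7]
opening: 0.0212
```

Call:
servo_tool(
  rows=[
    [0,0,-1,0,0,0],
    [0,0,0,0,0,0],
    [0,0,0,0,0,0],
  ],
)

```text
clock: 6.38
tool_pos: [0.4474, 0.1668, 0.1505]
orientation: [-180.0, 0.1, -154.8]
force: [-2.5, 0.3, 8.0]
opening: 0.0211
```

Call:
servo_tool(
  rows=[
    [0,0,-1,0,0,0],
    [0,0,0,0,0,0],
    [0,0,0,0,0,0],
  ],
)

```text
clock: 6.63
tool_pos: [0.4478, 0.167, 0.1503]
orientation: [-180.0, 0.1, -154.7]
force: [-4.2, -0.7, 14.8]
opening: 0.021
```

Seated: the force rose to 15 N while z stopped at 0.1503. I'll relax the push, release and lift off.

Call:
servo_tool(
  rows=[
    [0,0,1.5,0,0,0],
    [0,0,0,0,0,0],
    [0,0,0,0,0,0],
  ],
)

```text
clock: 6.88
tool_pos: [0.4471, 0.1667, 0.1503]
orientation: [180.0, 0.0, -154.8]
force: [-3.0, 0.5, 4.9]
opening: 0.0212
```

Call:
servo_tool(
  rows=[
    [0,0,0,0,0,0],
    [0,0,0,0,0,0],
    [0,0,0,0,0,0],
    [0,0,0,0,0,0],
    [0,0,0,0,0,0],
  ],
  fingers=60,
)

```text
clock: 7.3
tool_pos: [0.4467, 0.1664, 0.1498]
orientation: [-180.0, -0.0, -154.8]
force: [-0.3, 0.9, 0.1]
opening: 0.0487
```

Call:
servo_tool(
  rows=[
    [0,0,5,0,0,0],
    [0,0,20,0,0,0],
    [0,0,30,0,0,0],
    [0,0,35,0,0,0],
    [0,0,20,0,0,0],
  ],
)

```text
clock: 7.72
tool_pos: [0.4478, 0.1668, 0.264]
orientation: [-180.0, 0.2, -154.8]
force: [1.1, 0.9, 0.7]
opening: 0.0599
```

Call:
servo_tool(
  rows=[
    [0,-20,0,0,0,0],
    [0,-40,0,0,0,0],
    [0,-40,0,0,0,0],
    [0,-40,0,0,0,0],
    [0,-40,0,0,0,0],
  ],
)

```text
clock: 8.13
tool_pos: [0.4464, -0.015, 0.2607]
orientation: [-180.0, 0.1, -154.7]
force: [1.8, 0.0, -0.2]
opening: 0.0599
```

Run:
```python
from h import *
o=ctrl.get_obs(); print(o['clock'],o['tool_pos'],o['orientation'],o['joint_pos'].round(1),o['opening'])
for n in('top','scene'):
    p,d,c=shot(n,n+'3'); Q=cloud(c,d).reshape(-1,3)
    for t,x,y,r,a,b in(('knobtop',.45,.166,.03,.165,.18),('knob',.45,.166,.03,.15,.165),('flange',.45,.166,.035,.143,.15),('neck',.45,.166,.035,.11,.134)):
        q=Q[(np.hypot(Q[:,0]-x,Q[:,1]-y)<r)&(Q[:,2]>a)&(Q[:,2]<b)]
        if len(q): print(n,t,len(q),q.min(0).round(4),q.max(0).round(4),np.median(q,0).round(4))
    if n=='scene': cv2.imwrite('pics/s3c.png',cv2.resize(p[130:230,310:440,::-1],(780,600)))
```

```text
8.1333 [ 0.44639088 -0.01495124  0.26073191] [-1.79997470e+02  6.00314276e-02 -1.54735950e+02] [ 23.5  -3.  -23.3   0.  -69.6 -88.2] 0.059855639228867455
top knobtop 87 [0.4399 0.159  0.1653] [0.4608 0.1788 0.1772] [0.4506 0.168  0.1735]
top knob 16 [0.4429 0.159  0.1505] [0.4619 0.1847 0.1648] [0.4559 0.1604 0.1572]
top flange 133 [0.4337 0.1481 0.1432] [0.4727 0.1911 0.1499] [0.4615 0.1713 0.1462]
top neck 22 [0.4599 0.1489 0.1116] [0.4721 0.1681 0.1327] [0.467  0.1551 0.1219]
scene knobtop 52 [0.4374 0.1557 0.1651] [0.4615 0.1757 0.1752] [0.4533 0.1648 0.1714]
scene knob 35 [0.4412 0.1558 0.1503] [0.4632 0.1749 0.1632] [0.4564 0.1614 0.1565]
scene flange 91 [0.4271 0.1427 0.143 ] [0.4737 0.1879 0.1498] [0.4568 0.16   0.1451]
scene neck 124 [0.4368 0.1413 0.11  ] [0.4756 0.1816 0.1336] [0.4647 0.1514 0.1212]
```

View pics/s3c.png

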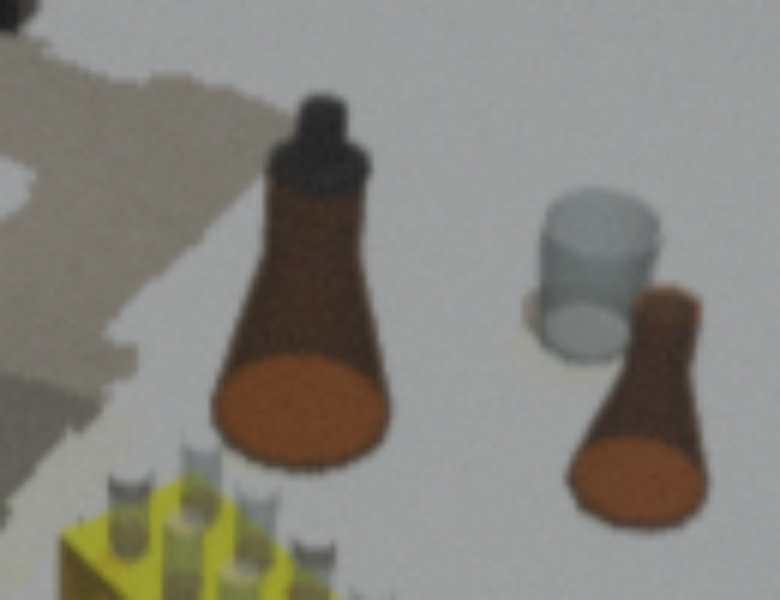

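Stopper seated flush: the flange is on the rim and the knob top is at 0.1735, against 0.173 expected. The flask hasn't moved. Next I'll approach the pipette, turning -34° to match the stand's yaw of about -9°.

Call:
servo_tool(
  rows=[
    [20,-25,0,0,0,0],
    [30,-28,0,0,0,-7],
    [30,-28,0,0,0,-7],
    [30,-28,0,0,0,-7],
    [30,-28,0,0,0,-7],
  ],
)

```text
clock: 8.65
tool_pos: [0.5882, -0.1518, 0.2603]
orientation: [180.0, 0.0, 176.9]
force: [-0.3, 1.5, 0.5]
opening: 0.0599
```

Call:
servo_tool(
  rows=[
    [10,-28,-5,0,0,-6],
    [4,-20,-5,0,0,0],
    [0,0,0,0,0,0],
    [0,0,0,0,0,0],
    [0,0,0,0,0,0],
  ],
)

```text
clock: 9.07
tool_pos: [0.6008, -0.1982, 0.2501]
orientation: [180.0, -0.0, 171.2]
force: [-1.0, 0.2, 1.6]
opening: 0.0603
```

Call:
servo_tool(
  rows=[
    [0,0,0,0,0,0],
    [0,0,0,0,0,0],
    [0,0,0,0,0,0],
  ],
)

```text
clock: 9.32
tool_pos: [0.601, -0.1976, 0.2508]
orientation: [180.0, 0.1, 171.3]
force: [-0.4, 0.0, -0.1]
opening: 0.06
```

Run:
```python
from h import *
o=ctrl.get_obs(); print(o['clock'],o['tool_pos'],o['orientation'],o['joint_pos'].round(1),o['opening'])
p,d,c=shot('wrist','w4'); Q=cloud(c,d,True).reshape(-1,3)
for a,b in((.118,.124),(.124,.14),(.14,.16),(.16,.172),(.172,.179),(.179,.19)):
    q=Q[(np.hypot(Q[:,0]-.61,Q[:,1]+.207)<.025)&(Q[:,2]>a)&(Q[:,2]<b)]
    if len(q)>5: print(a,len(q),q.min(0).round(4),q.max(0).round(4),np.median(q,0).round(4),cv2.minAreaRect((q[:,:2]*1000).astype(np.float32)))
q=Q[(abs(Q[:,0]-.608)<.08)&(abs(Q[:,1]+.205)<.1)&(abs(Q[:,2]-.117)<.005)]; print(cv2.minAreaRect((q[:,:2]*1000).astype(np.float32)))
```

```text
9.3167 [ 0.60096696 -0.19756015  0.2507929 ] [1.79988981e+02 6.24556220e-02 1.71272513e+02] [ -0.5  15.8  -3.   -0.  -71.2 -98.2] 0.05997138746750226
0.118 546 [ 0.5856 -0.2311  0.118 ] [ 0.6299 -0.1847  0.1237] [ 0.6031 -0.2032  0.1215] ((606.4688720703125, -207.24197387695312), (46.775421142578125, 41.574886322021484), 79.54195404052734)
0.124 96 [ 0.5994 -0.2135  0.124 ] [ 0.6044 -0.1984  0.1399] [ 0.6018 -0.2056  0.1325] ((600.639404296875, -205.5957794189453), (15.261237144470215, 4.7915568351745605), 79.36476135253906)
0.14 164 [ 0.5999 -0.2133  0.1401] [ 0.6046 -0.1984  0.1598] [ 0.6018 -0.2054  0.1498] ((602.0138549804688, -205.72438049316406), (15.113751411437988, 2.1758975982666016), 78.1016616821289)
0.16 110 [ 0.5997 -0.2133  0.1601] [ 0.6048 -0.1984  0.172 ] [ 0.6018 -0.205   0.167 ] ((601.9327392578125, -205.65663146972656), (15.117546081542969, 2.447093963623047), 77.32202911376953)
0.172 280 [ 0.5997 -0.2163  0.172 ] [ 0.6186 -0.1985  0.1789] [ 0.6045 -0.2059  0.1763] ((609.0106811523438, -207.16160583496094), (15.694462776184082, 16.327606201171875), 75.79485321044922)
0.179 290 [ 0.6032 -0.2131  0.179 ] [ 0.6156 -0.2006  0.1837] [ 0.6091 -0.2071  0.1819] ((609.3120727539062, -207.11021423339844), (11.693338394165039, 12.192258834838867), 80.77215576171875)
((609.3357543945312, -206.97171020507812), (130.5833282470703, 70.72047424316406), 80.82994842529297)
```

View pics/w4.png

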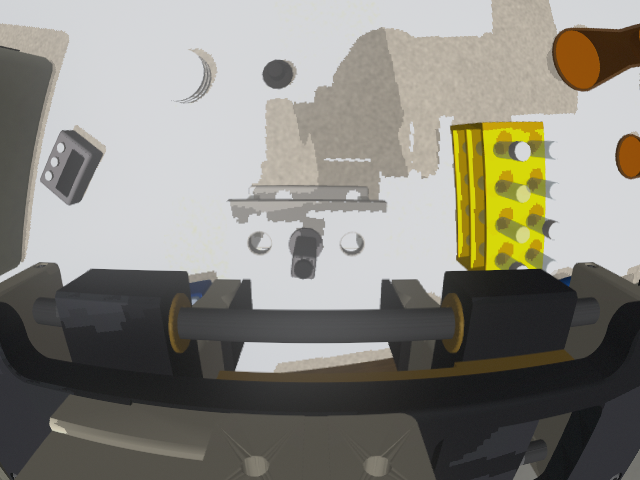

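The picture shows the pipette grip at (304,258) on the stand, with the rack to the right. I'll get the grip's face angle by a line fit.

Run:
```python
from h import *
p,d,c=load('wrist'); Q=cloud(c,d,True).reshape(-1,3)
q=Q[(np.hypot(Q[:,0]-.61,Q[:,1]+.207)<.014)&(Q[:,2]>.126)&(Q[:,2]<.17)][:,:2]
for i in range(3):
    vx,vy,x,y=cv2.fitLine((q*1000).astype(np.float32),cv2.DIST_HUBER,0,.01,.01).ravel(); n=np.array([-vy,vx]); e=(q*1000-[x,y])@n
    print(len(q),np.degrees(np.arctan2(vy,vx)),x,y,e.std()); q=q[abs(e)<1.0]
```

```text
333 75.11494 602.58716 -202.28204 0.38309812971869567
325 75.0659 601.8414 -205.17514 0.3104495897646019
325 75.0659 601.8414 -205.17514 0.3104495897646019
```

Call:
servo_tool(
  rows=[
    [8.5,-9.6,0,0,0,-6],
    [0,0,0,0,0,0],
    [0,0,0,0,0,0],
    [0,0,0,0,0,0],
  ],
)

```text
clock: 9.7
tool_pos: [0.6091, -0.2077, 0.25]
orientation: [180.0, -0.0, 165.3]
force: [-0.8, -0.5, -0.4]
opening: 0.0602
```

Call:
servo_tool(
  rows=[
    [0,0,-20,0,0,0],
    [0,0,-30,0,0,0],
    [0,0,-30,0,0,0],
    [0,0,-25,0,0,0],
    [0,0,-12.5,0,0,0],
  ],
)

```text
clock: 10.12
tool_pos: [0.6072, -0.2073, 0.1291]
orientation: [-180.0, -0.2, 165.3]
force: [-0.3, 0.6, -0.1]
opening: 0.06
```

Call:
servo_tool(
  rows=[
    [0,0,0,0,0,0],
    [0,0,0,0,0,0],
    [0,0,0,0,0,0],
  ],
)

```text
clock: 10.37
tool_pos: [0.6102, -0.2081, 0.134]
orientation: [-180.0, 0.1, 165.3]
force: [0.2, 0.1, 0.8]
opening: 0.0599
```

Aligned within 1 mm; closing.

Call:
servo_tool(
  rows=[
    [0,0,0,0,0,0],
    [0,0,0,0,0,0],
    [0,0,0,0,0,0],
    [0,0,0,0,0,0],
    [0,0,0,0,0,0],
  ],
  fingers=5,
)

```text
clock: 10.78
tool_pos: [0.6095, -0.2081, 0.133]
orientation: [180.0, 0.0, 165.2]
force: [-0.3, 0.2, -0.4]
opening: 0.0318
```

Call:
servo_tool(
  rows=[
    [0,0,0,0,0,0],
    [0,0,0,0,0,0],
    [0,0,0,0,0,0],
    [0,0,0,0,0,0],
    [0,0,0,0,0,0],
  ],
)

```text
clock: 11.2
tool_pos: [0.6093, -0.2081, 0.1325]
orientation: [-180.0, -0.0, 165.2]
force: [0.5, 0.2, 0.5]
opening: 0.0159
```

Call:
servo_tool(
  rows=[
    [0,0,2,0,0,0],
    [0,0,4,0,0,0],
    [0,0,8,0,0,0],
    [0,0,12,0,0,0],
    [0,0,14,0,0,0],
  ],
)

```text
clock: 11.62
tool_pos: [0.6092, -0.2081, 0.1735]
orientation: [-180.0, -0.0, 165.2]
force: [-0.7, -0.4, -0.7]
opening: 0.0157
```

Gripped square at 15.9 mm. I'll finish the straight lift to 155 mm total, then check that it hangs upright.

Call:
servo_tool(
  rows=[
    [0,0,18,0,0,0],
    [0,0,22,0,0,0],
    [0,0,25,0,0,0],
    [0,0,25,0,0,0],
    [0,0,15,0,0,0],
  ],
)

```text
clock: 12.03
tool_pos: [0.6101, -0.2085, 0.2824]
orientation: [180.0, 0.3, 165.2]
force: [1.5, -0.8, -0.3]
opening: 0.0155
```

Call:
servo_tool(
  rows=[
    [0,0,10,0,0,0],
    [0,0,0,0,0,0],
    [0,0,0,0,0,0],
    [0,0,0,0,0,0],
    [0,0,0,0,0,0],
  ],
)

```text
clock: 12.45
tool_pos: [0.6087, -0.2079, 0.286]
orientation: [-180.0, -0.1, 165.2]
force: [0.3, -0.6, -1.3]
opening: 0.0162
```

Run:
```python
from h import *
o=ctrl.get_obs(); t=o['tool_pos']; print(o['clock'],t,o['orientation'],o['joint_pos'].round(1),o['opening'])
for n in('scene','top'):
    p,d,c=shot(n,n+'5'); Q=cloud(c,d).reshape(-1,3)
    for z in np.arange(.16,.30,.01):
        q=Q[(np.hypot(Q[:,0]-t[0],Q[:,1]-t[1])<.02)&(Q[:,2]>z)&(Q[:,2]<z+.01)]
        if len(q)>3: print(n,z.round(3),len(q),q.min(0).round(4)[:2],q.max(0).round(4)[:2])
    def px(P):
        x=(np.array(P)-c['origin'])@c['rotation']; return c['cx']-c['fx']*x[0]/x[2],c['cy']+c['fy']*x[1]/x[2]
    if n=='scene':
        u,v=map(int,px([t[0],t[1],t[2]-.05])); print(u,v)
        cv2.imwrite('pics/s5c.png',cv2.resize(p[v-60:v+60,u-75:u+75,::-1],(750,600)))
```

```text
12.45 [ 0.6087201  -0.20790909  0.28603406] [-1.79988028e+02 -1.42667228e-01  1.65192237e+02] [  -1.5   16.     1.8   -0.   -76.  -103.3] 0.01621631655058149
scene 0.17 4 [ 0.6076 -0.2105] [ 0.6099 -0.2092]
scene 0.18 7 [ 0.6071 -0.2102] [ 0.6105 -0.2084]
scene 0.19 8 [ 0.6069 -0.211 ] [ 0.6111 -0.2077]
scene 0.2 10 [ 0.6091 -0.2123] [ 0.6117 -0.2075]
scene 0.21 10 [ 0.6093 -0.2136] [ 0.6158 -0.2056]
scene 0.22 26 [ 0.6072 -0.2166] [ 0.6166 -0.2024]
scene 0.23 27 [ 0.607  -0.2161] [ 0.6178 -0.2052]
scene 0.24 38 [ 0.605  -0.2165] [ 0.6163 -0.2033]
scene 0.25 18 [ 0.6057 -0.2146] [ 0.6146 -0.2056]
scene 0.26 12 [ 0.6044 -0.2173] [ 0.6202 -0.2059]
scene 0.27 75 [ 0.6032 -0.2223] [ 0.6228 -0.1971]
scene 0.28 48 [ 0.6123 -0.2267] [ 0.6226 -0.1949]
scene 0.29 72 [ 0.6121 -0.2266] [ 0.6241 -0.1938]
272 217
```

View pics/s5c.png

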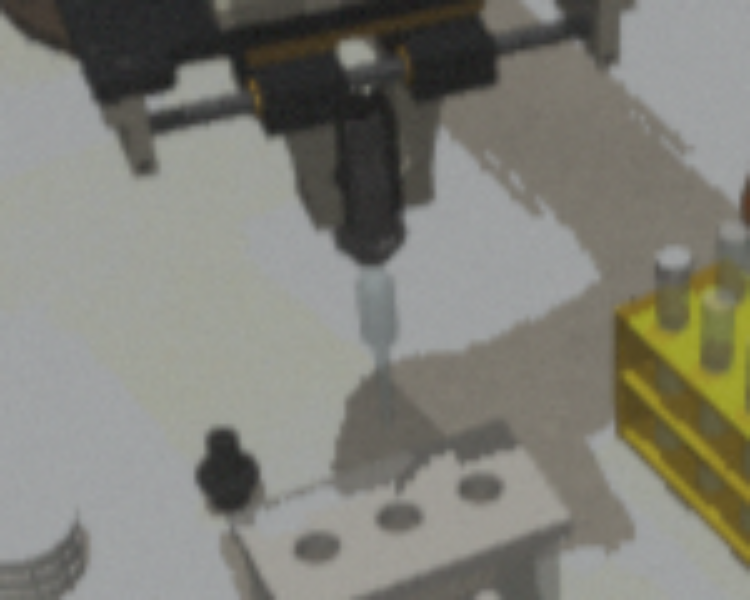

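The picture shows the pipette clear of the stand and hanging straight, collar at (370,240), glass running down to (390,420). The tip is at z≈0.170, 39 mm above the tube tops. Carrying it over the rack with gentle ramps.

Call:
servo_tool(
  rows=[
    [0,6,0,0,0,0],
    [0,14,0,0,0,0],
    [0,22,0,0,0,0],
    [0,28,0,0,0,0],
    [-2,30,0,0,0,0],
  ],
)

```text
clock: 12.97
tool_pos: [0.6072, -0.1066, 0.2872]
orientation: [-180.0, -0.0, 165.1]
force: [1.7, 0.7, -0.4]
opening: 0.0156
```

Call:
servo_tool(
  rows=[
    [-3,32,0,0,0,0],
    [-3,32,0,0,0,0],
    [-3,32,0,0,0,0],
    [-3,32,0,0,0,0],
    [-3,32,0,0,0,0],
  ],
)

```text
clock: 13.38
tool_pos: [0.5916, 0.0544, 0.2876]
orientation: [180.0, 0.0, 165.2]
force: [0.9, -0.2, -0.9]
opening: 0.0162
```

Call:
servo_tool(
  rows=[
    [-3,32,0,0,0,0],
    [-2,32,0,0,0,0],
    [-2,32,0,0,0,0],
    [-2,28,0,0,0,0],
    [0,24,0,0,0,0],
  ],
)

```text
clock: 13.8
tool_pos: [0.5822, 0.2029, 0.2876]
orientation: [180.0, -0.0, 165.3]
force: [0.9, 0.1, 0.2]
opening: 0.0161
```

Call:
servo_tool(
  rows=[
    [0,18,0,0,0,0],
    [0,12,0,0,0,0],
    [0,6,0,0,0,0],
    [0,3,0,0,0,0],
    [0,0,0,0,0,0],
  ],
)

```text
clock: 14.22
tool_pos: [0.5834, 0.2388, 0.2874]
orientation: [-180.0, -0.0, 165.2]
force: [0.4, -0.6, -1.1]
opening: 0.0158
```

Call:
servo_tool(
  rows=[
    [0,0,0,0,0,0],
    [0,0,0,0,0,0],
    [0,0,0,0,0,0],
    [0,0,0,0,0,0],
  ],
)

```text
clock: 14.55
tool_pos: [0.5835, 0.2382, 0.2878]
orientation: [180.0, 0.0, 165.1]
force: [-0.0, 0.4, -1.1]
opening: 0.0158
```

```bash
cat > chk.py <<'E'
from h import *; import sys
o=ctrl.get_obs(); t=o['tool_pos']; print(o['clock'],t,o['orientation'],o['force'].round(1),o['opening'])
for n in('scene','top','wrist'):
    p,d,c=shot(n,n+sys.argv[1]); Q=cloud(c,d,n=='wrist').reshape(-1,3)
    for x,y,r,zz in((.583,.2585,.022,(.05,.07,.085,.096,.11)),(t[0],t[1],.022,np.arange(-.125,.001,.015)+t[2])):
        for a,b in zip(zz,zz[1:]):
            q=Q[(np.hypot(Q[:,0]-x,Q[:,1]-y)<r)&(Q[:,2]>a)&(Q[:,2]<b)]
            if len(q)>3: print(n,round(a,3),len(q),q.min(0).round(4),q.max(0).round(4),'mid',((q.min(0)+q.max(0))/2)[:2].round(4))
E
python3 chk.py 6
```

```text
14.55 [0.58350225 0.23820726 0.28775631] [1.79989327e+02 9.06593561e-03 1.65142062e+02] [-0.   0.4 -1.1] 0.01581775676970431
scene 0.05 98 [0.5669 0.2374 0.0503] [0.6033 0.2727 0.0698] mid [0.5851 0.255 ]
scene 0.07 53 [0.5716 0.2421 0.0706] [0.599  0.2676 0.0847] mid [0.5853 0.2549]
scene 0.085 51 [0.5692 0.242  0.0851] [0.599  0.2719 0.0959] mid [0.5841 0.257 ]
scene 0.096 75 [0.5683 0.2409 0.0961] [0.5978 0.273  0.1073] mid [0.583  0.2569]
scene 0.178 9 [0.5814 0.2341 0.1797] [0.5853 0.238  0.1925] mid [0.5834 0.2361]
scene 0.193 12 [0.5811 0.233  0.1931] [0.5862 0.2389 0.2077] mid [0.5837 0.2359]
scene 0.208 15 [0.581  0.2304 0.2079] [0.5888 0.2454 0.222 ] mid [0.5849 0.2379]
scene 0.223 31 [0.5767 0.2287 0.2234] [0.5915 0.2435 0.2377] mid [0.5841 0.2361]
scene 0.238 38 [0.5774 0.2281 0.238 ] [0.5909 0.2414 0.2517] mid [0.5842 0.2347]
scene 0.253 20 [0.5807 0.2286 0.253 ] [0.5913 0.2384 0.2668] mid [0.586  0.2335]
scene 0.268 59 [0.573  0.2223 0.2692] [0.5977 0.2462 0.2821] mid [0.5853 0.2343]
top 0.05 50 [0.5646 0.2401 0.05  ] [0.5961 0.2524 0.0682] mid [0.5804 0.2462]
wrist 0.0
[... 184 characters left out ...]
0.0852] [0.5957 0.2745 0.0959] mid [0.5818 0.2599]
wrist 0.096 366 [0.5677 0.2447 0.0965] [0.597  0.2742 0.1072] mid [0.5824 0.2594]
wrist 0.163 5 [0.5819 0.2376 0.1734] [0.5828 0.2398 0.1769] mid [0.5823 0.2387]
wrist 0.178 18 [0.5809 0.237  0.1778] [0.5828 0.2412 0.1926] mid [0.5819 0.2391]
wrist 0.193 35 [0.5803 0.2371 0.1928] [0.5824 0.2414 0.2059] mid [0.5814 0.2392]
wrist 0.208 4 [0.5764 0.2406 0.222 ] [0.5779 0.2434 0.2227] mid [0.5771 0.242 ]
wrist 0.223 159 [0.5757 0.2315 0.2228] [0.5845 0.2457 0.2376] mid [0.5801 0.2386]
wrist 0.238 155 [0.5759 0.2326 0.2379] [0.5823 0.2456 0.2513] mid [0.5791 0.2391]
wrist 0.268 729 [0.569  0.2275 0.2714] [0.5828 0.2524 0.2827] mid [0.5759 0.24  ]
```

Wrist and scene agree: the mouth is +20.7 mm in y from the tip and about 0 in x. I'll centre first, then descend 57 mm.

Call:
servo_tool(
  rows=[
    [0,6,0,0,0,0],
    [0,9,0,0,0,0],
    [-0.3,5.7,0,0,0,0],
    [0,0,0,0,0,0],
    [0,0,0,0,0,0],
  ],
)

```text
clock: 15.12
tool_pos: [0.5829, 0.2604, 0.2873]
orientation: [-180.0, -0.0, 165.3]
force: [-1.0, -0.1, -0.6]
opening: 0.0162
```

Call:
servo_tool(
  rows=[
    [0,0,-6,0,0,0],
    [0,0,-12,0,0,0],
    [0,0,-15,0,0,0],
    [0,0,-10,0,0,0],
    [0,0,-4,0,0,0],
  ],
)

```text
clock: 15.53
tool_pos: [0.582, 0.2589, 0.2377]
orientation: [-179.9, -0.1, 165.2]
force: [-0.2, -0.5, -1.5]
opening: 0.016
```

Call:
servo_tool(
  rows=[
    [0,0,-4,0,0,0],
    [0,0,-3,0,0,0],
    [0,0,-2,0,0,0],
    [0,0,0,0,0,0],
    [0,0,0,0,0,0],
  ],
)

```text
clock: 15.95
tool_pos: [0.5833, 0.2597, 0.232]
orientation: [180.0, 0.0, 165.2]
force: [-0.2, -0.4, -0.5]
opening: 0.0157
```

Call:
servo_tool(
  rows=[
    [0,0,0,0,0,0],
    [0,0,0,0,0,0],
    [0,0,0,0,0,0],
  ],
)

```text
clock: 16.2
tool_pos: [0.5832, 0.2597, 0.2319]
orientation: [180.0, 0.0, 165.2]
force: [-0.2, -0.1, -0.6]
opening: 0.0161
```

```bash
python3 chk.py 7
python3 - <<'E'
from h import *
p,d,c=load('scene'); x=(np.array([.583,.258,.13])-c['origin'])@c['rotation']; u,v=int(c['cx']-c['fx']*x[0]/x[2]),int(c['cy']+c['fy']*x[1]/x[2])
a=cv2.resize(p[v-45:v+45,u-30:u+30,::-1],(400,600),interpolation=cv2.INTER_CUBIC)
p,d,c=load('wrist'); b=cv2.resize(p[180:340,270:377,::-1],(400,600),interpolation=cv2.INTER_CUBIC)
cv2.imwrite('pics/s7c.png',np.hstack([a,b])); print(u,v)
E
```

```text
16.2 [0.58315954 0.2597271  0.23189402] [1.79972815e+02 1.89481581e-02 1.65197861e+02] [-0.2 -0.1 -0.6] 0.016098870663902025
scene 0.05 96 [0.5683 0.2381 0.0504] [0.6042 0.2711 0.0684] mid [0.5863 0.2546]
scene 0.07 53 [0.5729 0.2408 0.0707] [0.5984 0.2671 0.0847] mid [0.5857 0.2539]
scene 0.085 51 [0.5678 0.2409 0.0852] [0.5982 0.2712 0.0957] mid [0.583  0.2561]
scene 0.096 74 [0.5682 0.2407 0.0962] [0.5989 0.2738 0.107 ] mid [0.5835 0.2573]
scene 0.122 8 [0.5829 0.2546 0.1232] [0.5854 0.2613 0.1358] mid [0.5841 0.258 ]
scene 0.137 10 [0.5806 0.255  0.1372] [0.5858 0.2595 0.1493] mid [0.5832 0.2573]
scene 0.152 10 [0.5817 0.2529 0.1524] [0.5869 0.2604 0.1641] mid [0.5843 0.2566]
scene 0.167 31 [0.5765 0.2504 0.1672] [0.5917 0.265  0.1813] mid [0.5841 0.2577]
scene 0.182 35 [0.578  0.2495 0.1822] [0.5919 0.2649 0.1963] mid [0.585  0.2572]
scene 0.197 18 [0.5767 0.2492 0.198 ] [0.59   0.2617 0.2105] mid [0.5834 0.2554]
scene 0.212 53 [0.5722 0.2439 0.2124] [0.5958 0.2704 0.2262] mid [0.584  0.2572]
top 0.05 59 [0.5647 0.2407 0.0504] [0.5988 0.2574 0.0696] mid [0.5818 0.249 ]
top 0.07 
[... 189 characters left out ...]
.595  0.2743 0.0849] mid [0.5813 0.2604]
wrist 0.085 161 [0.5675 0.2474 0.085 ] [0.5952 0.2743 0.096 ] mid [0.5813 0.2608]
wrist 0.096 472 [0.5674 0.2443 0.096 ] [0.5962 0.2741 0.1069] mid [0.5818 0.2592]
wrist 0.107 7 [0.5778 0.2588 0.1069] [0.5826 0.2719 0.1212] mid [0.5802 0.2654]
wrist 0.122 19 [0.5807 0.2583 0.1227] [0.5824 0.2624 0.1365] mid [0.5815 0.2604]
wrist 0.137 32 [0.5799 0.2583 0.1371] [0.5826 0.2625 0.1503] mid [0.5812 0.2604]
wrist 0.167 163 [0.5754 0.2529 0.1669] [0.5845 0.2669 0.1819] mid [0.5799 0.2599]
wrist 0.182 154 [0.5754 0.2538 0.1819] [0.582  0.2668 0.1947] mid [0.5787 0.2603]
wrist 0.212 725 [0.5687 0.2488 0.2161] [0.5823 0.2736 0.2267] mid [0.5755 0.2612]
422 172
```

View pics/s7c.png

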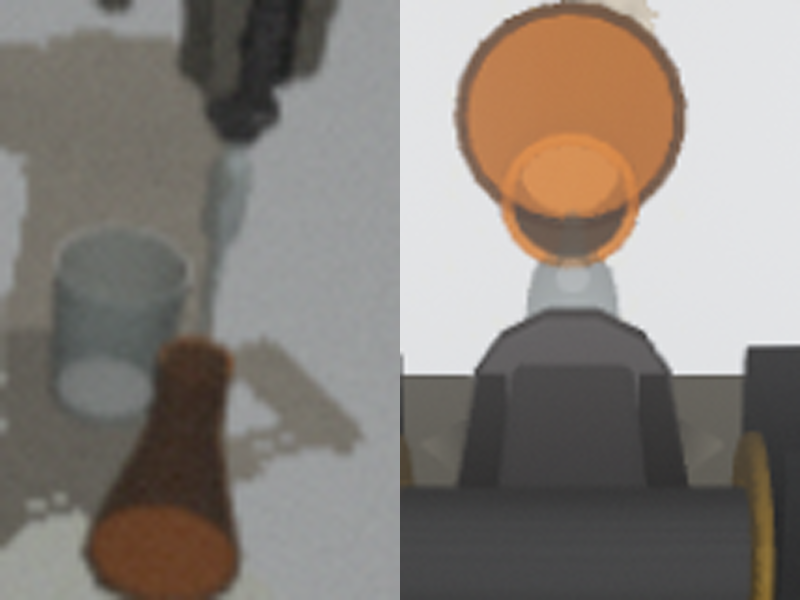

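The picture shows the tip hanging upright over the small flask: scene crop at (207,330) above the mouth at (197,350), wrist crop with the tip in line with the mouth circle at (570,200). Residuals are about (0.3, 0.5) mm sideways and the gap is about 11.4 mm. One last trim, then settle.

Call:
servo_tool(
  rows=[
    [-0.3,-0.5,-1.3,0,0,0],
    [0,0,0,0,0,0],
    [0,0,0,0,0,0],
    [0,0,0,0,0,0],
    [0,0,0,0,0,0],
  ],
)

```text
clock: 16.77
tool_pos: [0.5828, 0.2591, 0.2303]
orientation: [-180.0, 0.0, 165.2]
force: [-0.4, -0.1, -0.0]
opening: 0.0162
```

Call:
servo_tool(
  rows=[
    [0,0,0,0,0,0],
    [0,0,0,0,0,0],
    [0,0,0,0,0,0],
    [0,0,0,0,0,0],
    [0,0,0,0,0,0],
  ],
)

```text
clock: 17.18
tool_pos: [0.5827, 0.2591, 0.2303]
orientation: [-180.0, -0.0, 165.2]
force: [-0.0, 0.4, 0.7]
opening: 0.0156
```

Run:
```python
from h import *
o=ctrl.get_obs(); print(o['tool_pos'],o['orientation'],o['force'],abs(o['qvel']).max())
p,d,c=shot('scene'); Q=cloud(c,d).reshape(-1,3)
q=Q[(np.hypot(Q[:,0]-.45,Q[:,1]-.166)<.03)&(Q[:,2]>.16)]; print('large knob',len(q),q.mean(0),q[:,2].max())
print(ctrl.close_job())
```

```text
[0.58274882 0.25913398 0.23025247] [-1.79998417e+02 -1.76705661e-03  1.65198209e+02] [-0.01218362  0.36700167  0.66632186] 0.042157621730437286
large knob 61 [0.45255678 0.16496806 0.16910982] 0.17432332425401165
the job is handed in; nothing more can be done
None
```

The job is done and handed in at about 17 s of the 69 s allowed.

- **Large flask:** The large stopper was pushed home until the force reached about 15 N and it stopped moving down, then released. The later views put the knob top at about 0.174 m, against 0.173 m expected when fully seated. The flask showed no measurable shift.
- **Pipette:** I gripped it square (opening 16 mm), lifted it 155 mm straight up and carried it over the rack with the tip about 39 mm above the tubes. I am still holding it steady and upright over the small flask.
- **Final tip position:** The wrist and scene views agreed that the tip is within about 1 mm of the centre of the small flask's mouth. The gap above the rim is about 10 mm, worked out from the grip geometry. The last fine adjustment (under 1.5 mm) was checked by the arm's own pose reading, not by another picture of the tip.

**Discrepancies:**
- The scene camera read about 2 mm lower in y than the wrist and top cameras, so I relied on differences measured within one view.
- I gripped the large stopper about 3 mm off-centre along the pads because I measured before the arm had settled. I measured that offset and allowed for it when placing the stopper.

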